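Load a flow chip under the stereo microscope and set oblique light

ROBOT

A 7-joint arm with a two-finger parallel gripper is mounted at the origin on the work surface. World frame = base frame: x ahead of the robot, y to its left, z up, the work surface at z = 0. Lengths are in m, angles in rad, forces in N, time in s.
With the tool pointing down it reaches from about 0.4 to 0.875 m from the base axis. Payload 4.4 kg.
Tool frame: the origin (TCP) lies at the very end of the fingers, on their centre line; the grasp point (between the pads) lies 19 mm behind it; z points along the fingers, y is the line along which they close (so a half turn about z gives the same grasp; the last joint's range is limited). The gripper opens to 85 mm and grips with 20 to 120 N. Pads are 22 mm wide; open, the fingers measure 114 mm over their backs; the gripper's body (76 mm by 85 mm) begins 54 mm behind the grasp point. The pads swing forward as they close: fully open they stand 13 mm farther back than shut.
Start: joints at [1.046, 0.628, 0.038, 1.517, -0.027, 0.996, -0.02], TCP at [0.288, -0.583, 0.231] pointing down, gripper open.
Joint ranges: [-3.06, 3.06], [-0.37, 2.12], [-1.25, 1.32], [0.18, 2.47], [-1.1, 4.24], [0.23, 1.98], [-2.94, 2.94]. Speed limits (rad/s): [2.57, 2.57, 3.14, 3.14, 3.14, 3.14, 3.14].

INTERFACE

Orientations are given as [roll, pitch, yaw] about the fixed x, y, z axes, in that order (R = Rz(yaw) Ry(pitch) Rx(roll)).
In Python, from rig import env gives the robot as it stands. The module is installed in compiled form; this text tells all that it offers.
- The arm moves only by the tool jog_arm, never from a script. Its argument "motion" is a list of rows, each a list of 3 entries, a list of its own where there are three numbers: the shift along the tool's x, y, z in cm, then the turn, a rotation vector about the tool's x, y, z in degrees, then the closure, from -1 (fully open) to 1 (shut). A call has 1 to 10 rows; each row shifts and turns the commanded pose from where the row before left it, along the tool's axes as they then stand; what a row does not reach is not made up. A row lasts 1/12 s, in which the tool goes at most 41.7 mm and 7.16 degrees, less where a joint would pass 70% of its speed; a pose out of reach is approached as far as the arm can. A call is refused whole if a number of a shift passes 4.17 or a number of a turn 7.16, either way. A call with a gripper value outside its range is refused whole. The fingers move at their own pace and stop on an object; "newtons" is the grip in N (left out, the last holds). Time passes only in rows, so rows that do not move let the fingers close. It gives the time, the measured TCP pose, the force, the opening and the grip force at its end, in the units of the state.
- env.read_state(): the state, without advancing time (a new reading comes with each control period).
- env.capture(name): name is "scene" or "top" or "wrist"; returns a dict with "pixels" (420x560x3 uint8, red, green, blue), "fx", "fy", "cx", "cy" (pixels), "extrinsics" (4x4, takes a point from camera to world coordinates). Camera axes: x right, y up, looking along -z (the intrinsics and any distortion apply to the point x, -y, -z); pixel columns grow to the right and rows downward; lengths in m; the calibration is good to about 2 mm. The wrist camera is an equidistant fisheye: a pixel r from the principal point sees the ray r / f radians off the axis. A picture is of the moment at which its call begins. There is no depth.
- env.hand_in(): hands the job in; it is judged then, once.
The state is a dict: "clock": time; "qpos": joint angles; "joint_vel": joint speeds; "effort": joint torques, N m; "position": TCP position; "tool_rot": TCP orientation; "wrist_force": force on the tool from outside, world axes, zero at the start; "wrist_torque": the same for the moment, N m; "gripper_width": opening from 0.0 (shut) to 1.0 (fully open); "gripper_force": force on a finger pad.
Only numpy, scipy, OpenCV 4.12 (cv2) and the standard library are available. Lean on these libraries where they do the work, as an engineer would, in place of code of your own. Each camera call takes 0.05 s, during which the arm holds its last target. There are 200 camera calls.

TASK

Get the flow chip ready for viewing: slide the green cartridge home against the stop of its holder, push the red toggle-clamp handle all the way down over centre so that the rubber pad holds it there, and swing the blue-knobbed light lever at the front of the microscope base to the 30 degree mark with the yellow dot. Do not bump the microscope head that hangs over the work, and leave the bottle, the jar and the slide box alone.

Things in the scene. Friction and masses are not known exactly. Their poses are not given: they have to be found in the camera images.
- stand: White stereo-microscope base, 300 x 270 x 70 mm, with a steel pillar at the rear; fixed. Origin on the bench under its centre; x runs from its front (robot side) to the pillar, y to the left seen from the robot, z up. On it lies an aluminium chip-holder plate (top 78 mm above the bench, x -80 to +42, y -40 to +98 mm) with two rails along x, 4.5 mm high, 27.6 mm apart, and a stop.
- head: Microscope head over the work; must not be touched. Origin on the optical axis at the objective's lower end, 240 mm above the bench, at x -20, y 0 of the stand. 64 mm across up to 275 mm above the bench, then 112 mm; eyepieces run off to the right. A vertical tool over the cartridge or raised handle strikes it: lean the tool 25 to 40 degrees, fingers forward and down, wrist in front or front left.
- cartridge: Loose green chip cartridge, 76 (x) x 26 (y) x 6 mm, 25 to 50 g, lying between the holder's rails with 0.8 mm play each side and free to slide along x. Origin at the centre of its underside, x towards its nose (rear end, away from the robot). It starts 12 to 26 mm short of the stop.
- cart_grip (a point): Centre of the upright orange grip block on the cartridge, 10 (x) x 12 (y) x 24 mm high (84 to 108 mm above the bench), 31 mm in front of the cartridge's centre.
- cart_nose (a point): Middle of the lower edge of the cartridge's nose end. Home: this point meets chip_stop.
- chip_stop (a point): Foot of the stop's face at the rear of the holder, midway between the rails, 78 mm above the bench, at x 18, y 0 mm of the stand; axes as the stand's.
- clamp_handle (a joint): Handle of a toggle clamp left of the holder. 0 = down on its stop (level, pointing left, clamped); grows as it rises in the stand's y-z plane, to 1.15 rad. Starts at 0.9 to 1.1, leaning left. Stays where left above 0.45; the pad meets the cartridge near 0.4 and the load grows to about 5 N at the grip until the centre at 0.14, after which it snaps to 0 and locks.
- clamp_hinge (a point): Hinge of the clamp handle, 100 mm above the bench, at x 4, y 76 mm of the stand; the hinge line runs along the stand's x.
- clamp_grip (a point): Point on the centre line of the clamp handle's red grip, 70 mm from clamp_hinge. The grip is 13 mm wide (along stand x) and 11 mm thick, from 32 to 90 mm from the hinge. Moves with the handle.
- clamp_pad: Black rubber pad, 14 mm across, at the end of the clamp's 55 mm bar; origin at the centre of its lower face. The bar's hinge is 21 mm right of and 8 mm below clamp_hinge; with the handle up the bar slants up to the right (45 degrees) and it swings down with the handle. Closed, the spring-mounted pad presses with about 8 N on the cartridge, 24 mm behind its centre when that is home.
- light_lever (a joint): Light lever swinging level through a slot in the base's front, over a black scale plate with a white tick every 15 degrees from -45 to +45. 0 = straight out to the front (stand -x), positive = to the left (stand +y) seen from the robot; ends at +-0.785 rad. Wanted: +30 degrees = 0.524 rad. Starts at -0.70 to +0.10; stays where left (about 2 N at the knob).
- lever_pivot (a point): Vertical pivot of the light lever, inside the base, at x -100, y 0 mm of the stand (50 mm behind the front face), 30 mm above the bench.
- lever_knob (a point): Middle of the lever's upright round blue knob, 16 mm thick, 26 to 66 mm above the bench; this point is 98 mm from the pivot and 50 mm above the bench. The arm behind the knob is 10 mm wide, its top at 33 mm, with a yellow pointer at its end. Scale plate top at 21 mm, 128 mm radius about the pivot.
- yellow_dot (a point): Yellow dot on the scale plate at the 30 degree tick, 120 mm from the pivot, 9 mm across.
- slide_box: Bystander: blue slide box, 87 x 102 x 34 mm, loose on the bench beside the microscope. Origin under its centre.
- amber_bottle: Bystander: amber bottle, 54 mm across, 115 mm high, loose. Origin under its centre.
- specimen_jar: Bystander: white jar with a red lid, 60 mm across, 70 mm high, loose. Origin under its centre.
Not all that is in view belongs to the job. There is more than one size of the cartridge; the job needs the smallest.

How it is judged:
At the end, for the whole second after the job is handed in: The cartridge lies flat with its nose within 2.5 mm of the stop, the clamp handle is down (within 0.05 rad of its stop) with the pad pressing on the cartridge with more than 5 N, and the light lever stands at 30 degrees (0.524 rad) within 0.06 rad (x of cart_nose in the frame of chip_stop above -0.0025 m and angle between cartridge's own z axis and vertical below 0.05 rad and value of joint clamp_handle below 0.05 rad and contact force between clamp_pad and cartridge above 5 N and value of joint light_lever between 0.4636 and 0.5836 rad and linear speed of cartridge below 0.01 m/s); the robot touches nothing.
It fails at once if the microscope head is bumped (more than 2 N) (contact force between any of the arm, the fingers and head above 2 N).
It fails at once if the slide box, the bottle or the jar is shifted by more than 15 mm (distance of any of slide_box, amber_bottle, specimen_jar from where it was at the start of the episode above 0.015 m).
It also fails if it takes over 64 s, if anything falls off the work surface, if the arm or the gripper's body presses on something with over 40 N, if the wrist force passes 120 N, or if a joint passes its speed limit or range.

## Working session

There is one attempt and no reset: what is moved stays moved. The work goes in short steps, Python scripts to look and compute and a tool call to move; the robot and the scene stay as the last step left them, time stands still between calls to the robot, and variables do not carry over. Pictures are saved under pics/ and viewed, at most 14 in all, crops included, and the job is handed in when it is done.

Besides the shell and the picture viewer there is one more tool, called as name([rows], argument=value, ...), one row to a line, values as JSON. jog_arm: Moves the arm, as the interface text tells. Its arguments: {"type":"object","properties":{"motion":{"type":"array"},"newtons":{"type":"number"}},"required":["motion"]}

```bash
mkdir -p pics; cat > h.py <<'E'
import numpy as np, cv2
from rig import env
from scipy.spatial.transform import Rotation as R
def cap(n,f=None):
    c=env.capture(n)
    if f: cv2.imwrite('pics/'+f,cv2.cvtColor(c['pixels'],cv2.COLOR_RGB2BGR))
    return c
def ray(c,u,v):
    E=c['extrinsics']; d=np.array([(u-c['cx'])/c['fx'],-(v-c['cy'])/c['fy'],-1.])
    return E[:3,3],E[:3,:3]@d
def atz(c,u,v,z):
    o,d=ray(c,u,v); return o+d*(z-o[2])/d[2]
def proj(c,P):
    E=c['extrinsics']; p=(np.atleast_2d(P)-E[:3,3])@E[:3,:3]
    return np.c_[c['cx']+c['fx']*p[:,0]/-p[:,2], c['cy']-c['fy']*p[:,1]/-p[:,2]]
E
python3 - <<'E'
from h import *
a=cap('scene','s0.png');b=cap('top','t0.png')
for c in(a,b): print({k:np.round(c[k],3).tolist() for k in c if k!='pixels'})
print(env.read_state())
E
```

```text
{'fx': 420.204, 'fy': 420.204, 'cx': 280.417, 'cy': 213.328, 'extrinsics': [[-0.239, -0.713, 0.659, 1.277], [0.971, -0.166, 0.172, 0.166], [-0.013, 0.682, 0.732, 0.902], [0.0, 0.0, 0.0, 1.0]]}
{'fx': 536.974, 'fy': 536.974, 'cx': 280.26, 'cy': 208.395, 'extrinsics': [[0.016, 0.981, -0.192, 0.291], [-1.0, 0.014, -0.01, -0.021], [-0.007, 0.192, 0.981, 1.714], [0.0, 0.0, 0.0, 1.0]]}
{'clock': 0.1, 'qpos': array([ 1.04620712,  0.62922646,  0.03843745,  1.51830411, -0.0269839 ,
        0.99630251, -0.01997887]), 'joint_vel': array([ 0.0001751 , -0.0010254 ,  0.00121699, -0.00363114, -0.00026936,
        0.00132278, -0.00165207]), 'effort': array([ 3.52175790e-03, -5.64526498e+01,  1.23087432e+00, -1.93971419e+01,
        1.13789435e-02,  5.43617105e-03,  1.03070653e-05]), 'position': array([ 0.28763093, -0.58225138,  0.23048698]), 'tool_rot': array([-3.13987018e+00,  2.59679367e-05,  4.58824219e-01]), 'wrist_force': array([-5.10976882e-04,  4.95231954e-01, -1.17817382e+00]), 'wrist_torque': array([0.04546631, 0.02528117, 0.03583993]), 'gripper_force': 0.0, 'gripper_width': 1.0048289368496892}
```

View pics/s0.png

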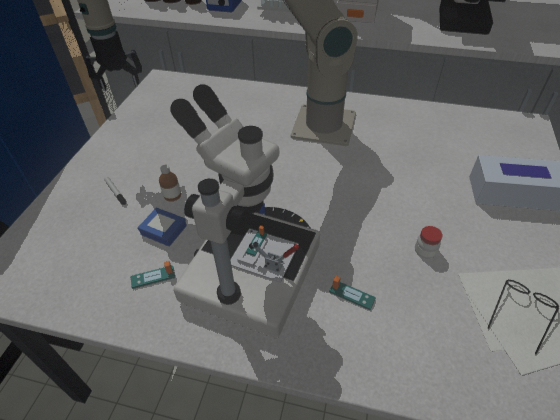

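View pics/t0.png

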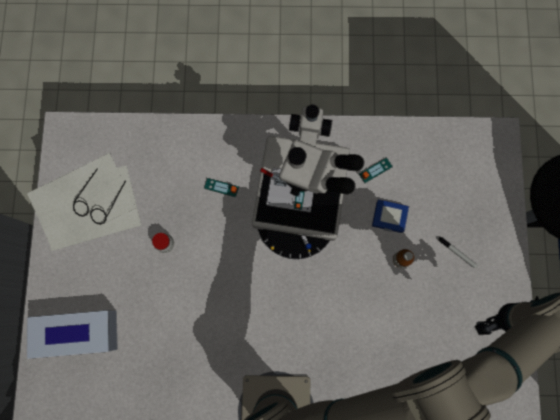

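```bash
python3 - <<'E'
import cv2
t=cv2.imread('pics/t0.png')[150:265,245:355]; s=cv2.imread('pics/s0.png')[200:310,170:325]
cv2.imwrite('pics/tc.png',cv2.resize(t,None,fx=5,fy=5,interpolation=cv2.INTER_CUBIC))
cv2.imwrite('pics/sc.png',cv2.resize(s,None,fx=5,fy=5,interpolation=cv2.INTER_CUBIC))
E
```

```text
(no output)
```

View pics/tc.png

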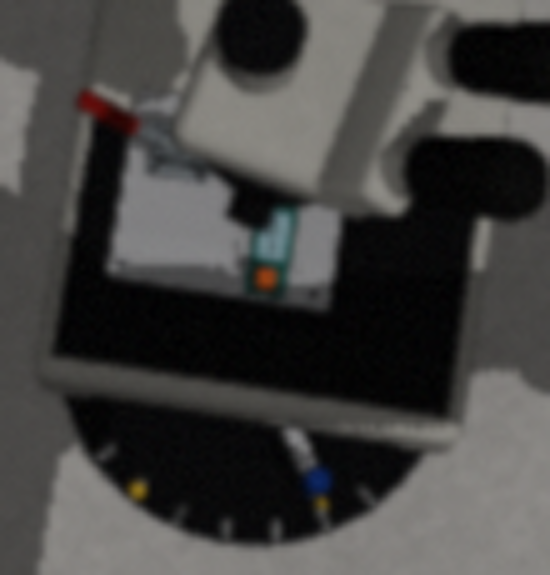

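View pics/sc.png

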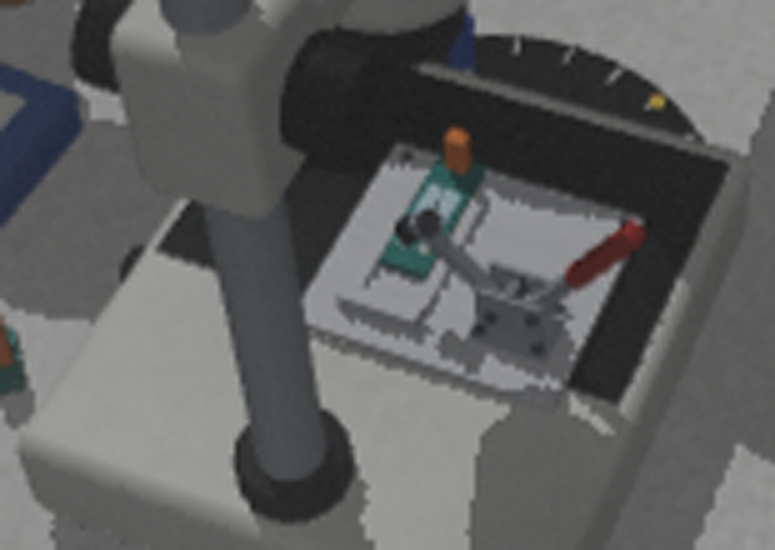

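```bash
cat >> h.py <<'E'
def S(p,q): # stand->world
    p=np.atleast_2d(p); return np.c_[p@np.array([[np.cos(q[2]),np.sin(q[2]),0],[-np.sin(q[2]),np.cos(q[2]),0],[0,0,1]])]+[q[0],q[1],0]
def inv(P,q):
    return (np.atleast_2d(P)-[q[0],q[1],0])@R.from_euler('z',q[2]).as_matrix()
E
python3 - <<'E'
from h import *
from scipy.optimize import least_squares
a=cap('scene');b=cap('top')
tk=lambda d:[-.1-.12*np.cos(np.radians(d)),.12*np.sin(np.radians(d)),.021]
T=[(tk(30),272.6,248),(tk(45),266.4,240.4),(tk(15),281,253.4),(tk(0),290.4,255.6),(tk(-15),300.4,256),(tk(-45),318.6,249),([-.08,.098,.078],266.6,204.4),([-.08,-.04,.078],311,211.6)]
Q=[(tk(30),301.4,220.4),([-.08,-.04,.078],250,229),([.042,-.04,.078],230.4,265),([-.08,.098,.078],299,243),([.042,.098,.078],283,278)]
def f(q,sep=False):
    r=[(proj(c,S(np.array([p for p,_,_ in L]),q))-np.array([[u,v] for _,u,v in L])) for c,L in((b,T),(a,Q))]
    return r if sep else np.concatenate(r).ravel()
s=least_squares(f,[.6,0,0],loss='soft_l1');q=s.x;print(q.round(4).tolist());[print(r.round(1).tolist()) for r in f(q,True)]
np.save('q.npy',q)
print('grip top',(inv(atz(b,298.2,205.6,.108),q)).round(4),inv(atz(a,456/5+170,133/5+200,.108),q).round(4))
k=inv(atz(b,308.6,246,.066),q)[0];print('knob',k.round(4),np.degrees(np.arctan2(k[1],-.1-k[0])))
k=inv(atz(b,309.4,250.6,.03),q)[0];print('ptr',k.round(4),np.degrees(np.arctan2(k[1],-.1-k[0])))
# handle tip in stand y-z plane x=.004
for c,u,v in((b,245+82/5,150+100/5),(a,170+634/5,200+232/5)):
    for z in (.15,.16,.17,.18): print(z,inv(atz(c,u,v,z),q).round(3))
for n,u,v,h in(('jar',160,241,.07),('bot',405,257,.115),('box',391,215,.034)): print(n,inv(atz(b,u,v,h),q).round(3),atz(b,u,v,h).round(3))
E
```

```text
[0.6887, -0.0643, -0.1158]
[[-0.3, 0.3], [-1.0, 0.9], [-0.1, -0.2], [0.1, 0.2], [-0.0, -0.2], [-0.1, -0.7], [-1.4, 0.8], [-1.8, -0.8]]
[[-1.1, -0.8], [-1.0, -0.5], [-1.5, -0.5], [0.4, -0.4], [-0.4, 2.9]]
grip top [[-0.0741 -0.004   0.108 ]] [[-0.0731 -0.0014  0.108 ]]
knob [-0.1875 -0.0517  0.066 ] -30.55692975187075
ptr [-0.197 -0.057  0.03 ] -30.43763621880491
0.15 [[0.011 0.12  0.15 ]]
0.16 [[0.009 0.119 0.16 ]]
0.17 [[0.006 0.118 0.17 ]]
0.18 [[0.004 0.117 0.18 ]]
0.15 [[-0.012  0.113  0.15 ]]
0.16 [[-0.004  0.116  0.16 ]]
0.17 [[0.003 0.118 0.17 ]]
0.18 [[0.011 0.121 0.18 ]]
jar [[-0.232  0.405  0.07 ]] [0.505 0.365 0.07 ]
bot [[-0.189 -0.339  0.115]] [ 0.462 -0.379  0.115]
box [[-0.051 -0.3    0.034]] [ 0.603 -0.356  0.034]
```

```bash
cat >> h.py <<'E'
import sys,json
def plan(stand_pos,lean,phi,g,n=None,vmax=3.5,dz=0):
    """rows to reach stand-frame TCP with lean (deg) and yaw phi (deg) in stand frame"""
    q=np.load('q.npy'); st=env.read_state()
    p0=st['position'];R0=R.from_euler('xyz',st['tool_rot'])
    P=S(stand_pos,q)[0];Rt=R.from_euler('z',q[2]+np.radians(phi))*R.from_euler('x',np.pi)*R.from_euler('y',lean,degrees=True)
    w=(R0.inv()*Rt).as_rotvec(degrees=True); d=P-p0
    n=n or int(max(np.ceil(np.linalg.norm(d)*100/vmax),np.ceil(np.abs(w).max()/6),1))
    rows=[];Rc=R0
    for i in range(n):
        s=Rc.inv().apply(d/n)*100
        rows.append([np.round(s,2).tolist(),np.round(w/n,2).tolist(),g]); Rc=Rc*R.from_rotvec(w/n,degrees=True)
    print('t',st['clock'],'stand',inv(p0,q)[0].round(4),'F',st['wrist_force'].round(1),'w',round(st['gripper_width'],3),'n',n);print(json.dumps(rows))
E
python3 -c "
from h import *
plan([-.1845,-.0498,.13],12,0,0)"
```

```text
t 0.2 stand [-0.3384 -0.561   0.2308] F [-0.2  0.7  0.5] w 0.998 n 16
[[[2.54, -2.16, 0.63], [-0.22, 0.73, 2.05], 0], [[2.46, -2.25, 0.66], [-0.22, 0.73, 2.05], 0], [[2.37, -2.34, 0.68], [-0.22, 0.73, 2.05], 0], [[2.27, -2.42, 0.7], [-0.22, 0.73, 2.05], 0], [[2.17, -2.51, 0.72], [-0.22, 0.73, 2.05], 0], [[2.07, -2.59, 0.73], [-0.22, 0.73, 2.05], 0], [[1.97, -2.66, 0.75], [-0.22, 0.73, 2.05], 0], [[1.86, -2.73, 0.76], [-0.22, 0.73, 2.05], 0], [[1.76, -2.8, 0.78], [-0.22, 0.73, 2.05], 0], [[1.64, -2.86, 0.79], [-0.22, 0.73, 2.05], 0], [[1.53, -2.92, 0.8], [-0.22, 0.73, 2.05], 0], [[1.42, -2.98, 0.8], [-0.22, 0.73, 2.05], 0], [[1.3, -3.03, 0.81], [-0.22, 0.73, 2.05], 0], [[1.18, -3.08, 0.81], [-0.22, 0.73, 2.05], 0], [[1.06, -3.12, 0.82], [-0.22, 0.73, 2.05], 0], [[0.93, -3.16, 0.82], [-0.22, 0.73, 2.05], 0]]
```

jog_arm([
  [[2.5, -2.2, 0.1], [-0.2, 0.7, 2.05], 0],
  [[2.4, -2.3, 0.2], [-0.2, 0.7, 2.05], 0],
  [[2.3, -2.4, 0.3], [-0.2, 0.7, 2.05], 0],
  [[2.3, -2.4, 0.4], [-0.2, 0.7, 2.05], 0],
  [[2.2, -2.5, 0.5], [-0.2, 0.7, 2.05], 0],
  [[2.1, -2.6, 0.6], [-0.2, 0.7, 2.05], 0],
  [[2.0, -2.7, 0.7], [-0.2, 0.7, 2.05], 0],
  [[1.9, -2.7, 0.7], [-0.2, 0.7, 2.05], 0],
  [[1.8, -2.8, 0.8], [-0.2, 0.7, 2.05], 0],
  [[1.6, -2.9, 0.8], [-0.2, 0.7, 2.05], 0],
], newtons=30)

```text
clock: 1.03
position: [0.4195, -0.2739, 0.1888]
tool_rot: [3.129, -0.127, 0.099]
wrist_force: [-0.1, -0.6, 0.2]
gripper_width: 0.498
gripper_force: 0.0
```

```bash
python3 -c "
from h import *
plan([-.1845,-.0498,.13],12,0,0)"
```

```text
t 1.0333 stand [-0.2432 -0.2393  0.1888] F [-0.1 -0.6  0.2] w 0.498 n 6
[[[1.49, -2.89, 1.14], [-0.22, 0.77, 2.03], 0], [[1.37, -2.95, 1.15], [-0.22, 0.77, 2.03], 0], [[1.25, -3.0, 1.16], [-0.22, 0.77, 2.03], 0], [[1.13, -3.04, 1.16], [-0.22, 0.77, 2.03], 0], [[1.01, -3.09, 1.16], [-0.22, 0.77, 2.03], 0], [[0.88, -3.13, 1.16], [-0.22, 0.77, 2.03], 0]]
```

jog_arm([
  [[1.5, -2.8, 1.0], [-0.2, 0.8, 2.0], 0],
  [[1.4, -2.8, 1.0], [-0.2, 0.8, 2.0], 0],
  [[1.2, -2.8, 1.0], [-0.2, 0.8, 2.0], 0],
  [[1.1, -2.9, 1.0], [-0.2, 0.8, 2.0], 0],
  [[1.0, -2.9, 1.0], [-0.2, 0.8, 2.0], 0],
  [[0.8, -2.9, 1.0], [-0.2, 0.8, 2.0], 0],
  [[0, 0, 0], [0, 0, 0], 0],
  [[0, 0, 0], [0, 0, 0], 0],
])

```text
clock: 1.7
position: [0.4958, -0.1006, 0.1387]
tool_rot: [-3.139, -0.21, -0.105]
wrist_force: [0.2, -0.5, -0.1]
gripper_width: 0.505
gripper_force: 0.0
```

```bash
python3 -c "
from h import *
plan([-.1845,-.0498,.08],12,0,0)
c=cap('wrist','w1.png');print({k:np.round(c[k],3).tolist() for k in c if k!='pixels'})"
```

```text
t 1.7 stand [-0.1874 -0.0583  0.1387] F [ 0.2 -0.5 -0.1] w 0.505 n 2
[[[-0.46, -0.42, 2.9], [-0.14, -0.0, 0.3], 0], [[-0.47, -0.42, 2.9], [-0.14, -0.0, 0.3], 0]]
{'fx': 325.192, 'fy': 325.192, 'cx': 280.943, 'cy': 209.48, 'extrinsics': [[-0.106, 0.993, 0.061, 0.532], [-0.994, -0.105, -0.011, -0.105], [-0.005, -0.062, 0.998, 0.293], [0.0, 0.0, 0.0, 1.0]]}
```

View pics/w1.png

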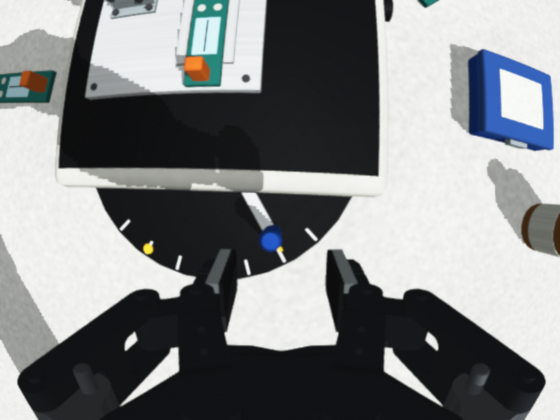

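```bash
cat >> h.py <<'E'
def wz(c,u,v,z):
    E=c['extrinsics'];x,y=(u-c['cx'])/c['fx'],(v-c['cy'])/c['fy'];r=np.hypot(x,y)
    d=E[:3,:3]@np.array([np.sin(r)*x/r,-np.sin(r)*y/r,-np.cos(r)]);o=E[:3,3]
    return o+d*(z-o[2])/d[2]
E
python3 -c "
from h import *
c=cap('wrist');q=np.load('q.npy')
for n,u,v,z in(('knob',270,238,.066),('dot',148,248,.021),('cornL',86,97,.078),('cornR',262,92,.078),('grip',194,63,.108),('tick0',248,267,.021),('t-45',311,234,.021),('t15',179,262,.021),('t45',125,225,.021)): print(n,inv(wz(c,u,v,z),q)[0].round(4))"
```

```text
knob [-0.1851 -0.0526  0.066 ]
dot [-0.2033  0.0598  0.021 ]
cornL [-0.0775  0.092   0.078 ]
cornR [-0.0842 -0.0468  0.078 ]
grip [-0.0727 -0.0065  0.108 ]
tick0 [-0.2174 -0.032   0.021 ]
t-45 [-0.1882 -0.0857  0.021 ]
t15 [-0.2149  0.03    0.021 ]
t45 [-0.1828  0.0827  0.021 ]
```

```bash
python3 -c "
from h import *
plan([-.185,-.051,.042],12,0,0,n=5)"
```

```text
t 1.8 stand [-0.1872 -0.0616  0.1394] F [-0.3  0.6 -0. ] w 0.499 n 5
[[[-0.36, -0.21, 1.91], [-0.03, -0.02, 0.06], 0], [[-0.36, -0.21, 1.91], [-0.03, -0.02, 0.06], 0], [[-0.36, -0.21, 1.91], [-0.03, -0.02, 0.06], 0], [[-0.36, -0.21, 1.91], [-0.03, -0.02, 0.06], 0], [[-0.36, -0.21, 1.91], [-0.03, -0.02, 0.06], 0]]
```

jog_arm([
  [[-0.36, -0.3, 1.6], [0, 0, 0], 0],
  [[-0.36, -0.3, 1.6], [0, 0, 0], 0],
  [[-0.36, -0.2, 1.6], [0, 0, 0], 0],
  [[-0.36, -0.2, 1.6], [0, 0, 0], 0],
  [[-0.36, 0, 1.6], [0, 0, 0], 0],
  [[0, 0, 1.5], [0, 0, 0], 0],
  [[0, 0, 0], [0, 0, 0], 0],
  [[0, 0, 0], [0, 0, 0], 0],
])

```text
clock: 2.47
position: [0.5034, -0.0969, 0.0746]
tool_rot: [-3.129, -0.183, -0.114]
wrist_force: [0.2, -1.5, 0.0]
gripper_width: 0.498
gripper_force: 0.0
```

```bash
python3 -c "
from h import *
plan([-.185,-.051,.042],12,0,0,n=1)"
```

```text
t 2.4667 stand [-0.1802 -0.0538  0.0746] F [ 0.2 -1.5  0. ] w 0.498 n 1
[[[-1.06, -0.24, 3.12], [-0.75, 1.5, 0.11], 0]]
```

```bash
python3 -c "
from h import *
print(env.read_state()['qpos'].round(3),env.read_state()['joint_vel'].round(3), env.read_state()['effort'].round(1))"
```

```text
[-0.057  0.668  0.302  2.203 -1.099  0.233 -0.449] [-0.007 -0.021  0.003  0.017  0.     0.    -0.001] [ -0.1 -44.1   4.   -7.7  -0.2  -0.3   0. ]
```

jog_arm([
  [[-0.3, 0, 0.8], [0, 1, 0], 0],
  [[-0.3, 0, 0.8], [0, 0, 0], 0],
  [[0, 0, 0], [0, 0, 0], 0],
])

```text
clock: 2.72
position: [0.5085, -0.0971, 0.0685]
tool_rot: [-3.126, -0.18, -0.112]
wrist_force: [0.1, 0.3, 0.1]
gripper_width: 0.499
gripper_force: 0.0
```

```bash
python3 -c "
from h import *
print(env.read_state()['qpos'].round(3),env.read_state()['joint_vel'].round(3))
plan([-.185,-.051,.042],12,0,0,n=1)"
```

```text
[-0.049  0.683  0.292  2.189 -1.099  0.233 -0.448] [-0.009 -0.005  0.001  0.012 -0.     0.005 -0.001]
t 2.7167 stand [-0.1751 -0.0534  0.0685] F [0.1 0.3 0.1] w 0.499 n 1
[[[-1.45, -0.21, 2.43], [-0.91, 1.67, 0.2], 0]]
```

jog_arm([
  [[-0.4, 0, -1], [0.5, -2, 0], 0],
  [[-0.4, 0, -1], [0.5, -2, 0], 0],
  [[0, 0, -1], [0, -2, 0], 0],
  [[0, 0, 0], [0, -2, 0], 0],
  [[0, 0, 0], [0, -2, 0], 0],
  [[0, 0, 0], [0, 0, 0], 0],
  [[0, 0, 0], [0, 0, 0], 0],
])

```text
clock: 3.3
position: [0.4961, -0.0958, 0.0967]
tool_rot: [-3.11, -0.006, -0.105]
wrist_force: [0.1, -0.6, -0.6]
gripper_width: 0.499
gripper_force: 0.0
```

```bash
python3 -c "
from h import *
print(env.read_state()['qpos'].round(3),env.read_state()['joint_vel'].round(3))
plan([-.185,-.051,.042],0,0,0,n=6)"
```

```text
[-0.245  0.725  0.624  2.051 -0.797  0.623 -0.734] [ 0.012 -0.008 -0.012  0.029 -0.004 -0.004  0.004]
t 3.3 stand [-0.1876 -0.0535  0.0967] F [ 0.1 -0.6 -0.6] w 0.499 n 6
[[[0.04, -0.01, 0.91], [-0.3, -0.06, 0.1], 0], [[0.04, -0.02, 0.91], [-0.3, -0.06, 0.1], 0], [[0.04, -0.02, 0.91], [-0.3, -0.06, 0.1], 0], [[0.04, -0.03, 0.91], [-0.3, -0.06, 0.1], 0], [[0.04, -0.03, 0.91], [-0.3, -0.06, 0.1], 0], [[0.04, -0.04, 0.91], [-0.3, -0.06, 0.1], 0]]
```

jog_arm([
  [[0.04, 0, 0.9], [-0.3, 0, 0.1], 0],
  [[0.04, 0, 0.9], [-0.3, 0, 0.1], 0],
  [[0.04, -0.03, 0.9], [-0.3, 0, 0.1], 0],
  [[0.04, -0.03, 0.9], [-0.3, 0, 0.1], 0],
  [[0.04, -0.03, 0.9], [-0.3, 0, 0.1], 0],
  [[0.04, -0.03, 0.9], [-0.3, 0, 0.1], 0],
  [[0, 0, 0], [0, 0, 0], 0],
  [[0, 0, 0], [0, 0, 0], 0],
])

```text
clock: 3.97
position: [0.4984, -0.094, 0.0421]
tool_rot: [-3.141, -0.004, -0.117]
wrist_force: [-0.1, 0.2, 0.3]
gripper_width: 0.498
gripper_force: 0.0
```

```bash
python3 -c "
from h import *
print(env.read_state()['qpos'].round(3))
plan([-.185,-.051,.042],0,0,0,n=1)"
```

```text
[-0.216  0.813  0.54   2.069 -0.89   0.502 -0.688]
t 3.9667 stand [-0.1856 -0.0515  0.0421] F [-0.1  0.2  0.3] w 0.498 n 1
[[[0.06, -0.05, 0.01], [-0.03, -0.21, -0.04], 0]]
```

jog_arm([
  [[0, 0, -0.3], [0, 0, 0], 0.5],
  [[0, 0, 0], [0, 0, 0], 1],
  [[0, 0, 0], [0, 0, 0], 1],
  [[0, 0, 0], [0, 0, 0], 1],
  [[0, 0, 0], [0, 0, 0], 1],
  [[0, 0, 0], [0, 0, 0], 1],
  [[0, 0, 0], [0, 0, 0], 1],
], newtons=30)

```text
clock: 4.55
position: [0.4995, -0.0941, 0.0465]
tool_rot: [-3.141, -0.007, -0.117]
wrist_force: [0.1, 1.1, 6.8]
gripper_width: 0.175
gripper_force: 29.4
```

```bash
python3 -c "
from h import *
st=env.read_state();q=np.load('q.npy');p=inv(st['position'],q)[0];a0=np.arctan2(p[1],-.1-p[0]);r=np.hypot(p[1],-.1-p[0])
print(p,np.degrees(a0),r,st['gripper_width'],st['gripper_force'],st['wrist_force'])
Rt=R.from_euler('xyz',st['tool_rot']);pr=p
for a in np.linspace(a0,np.radians(30),13)[1:]:
    t=np.array([-.1-r*np.cos(a),r*np.sin(a),p[2]]);d=(S(t,q)-S(pr,q))[0];pr=t
    print(np.round(Rt.inv().apply(d)*100,2).tolist())"
```

```text
[-0.18443626 -0.05142025  0.04649524] -31.340705166049645 0.09886113694219263 0.17468364321120025 29.434903494548053 [0.08873529 1.09619173 6.76567426]
[-0.43, -0.77, -0.0]
[-0.35, -0.81, -0.0]
[-0.28, -0.84, -0.0]
[-0.21, -0.86, -0.0]
[-0.13, -0.87, -0.0]
[-0.05, -0.88, 0.0]
[0.03, -0.88, 0.0]
[0.11, -0.88, 0.0]
[0.18, -0.86, 0.0]
[0.26, -0.84, 0.0]
[0.33, -0.82, 0.0]
[0.41, -0.78, 0.0]
```

jog_arm([
  [[0, 0, -0.3], [0, 0, 0], 1],
  [[-0.43, -0.77, 0], [0, 0, 0], 1],
  [[-0.35, -0.81, 0], [0, 0, 0], 1],
  [[-0.28, -0.84, 0], [0, 0, 0], 1],
  [[-0.21, -0.86, 0], [0, 0, 0], 1],
  [[-0.13, -0.87, 0], [0, 0, 0], 1],
  [[-0.05, -0.88, 0], [0, 0, 0], 1],
  [[0.03, -0.88, 0], [0, 0, 0], 1],
  [[0, 0, 0], [0, 0, 0], 1],
])

```text
clock: 5.3
position: [0.4902, -0.0309, 0.0481]
tool_rot: [-3.139, -0.002, -0.114]
wrist_force: [-1.4, -0.2, -17.1]
gripper_width: 0.168
gripper_force: 31.2
```

jog_arm([
  [[0.11, -0.88, 0], [0, 0, 0], 1],
  [[0.18, -0.86, 0], [0, 0, 0], 1],
  [[0.26, -0.84, 0], [0, 0, 0], 1],
  [[0.33, -0.82, 0], [0, 0, 0], 1],
  [[0.41, -0.78, 0], [0, 0, 0], 1],
  [[0, 0, 0], [0, 0, 0], 1],
  [[0, 0, 0], [0, 0, 0], 1],
  [[0, 0, 0], [0, 0, 0], 1],
])

```text
clock: 5.97
position: [0.5092, 0.008, 0.0489]
tool_rot: [-3.138, -0.004, -0.115]
wrist_force: [-1.7, 1.2, -10.7]
gripper_width: 0.168
gripper_force: 31.2
```

```bash
python3 -c "
from h import *
print(env.read_state()['qpos'].round(3))
plan([-.18562,.04943,.05],0,0,1,n=1)
st=env.read_state();q=np.load('q.npy');p=inv(st['position'],q)[0];print(p,np.degrees(np.arctan2(p[1],-.1-p[0])))"
```

```text
[-0.439  0.811  0.578  2.062 -0.901  0.533 -0.877]
t 5.9667 stand [-0.1866  0.0511  0.0489] F [ -1.7   1.2 -10.7] w 0.168 n 1
[[[0.1, 0.17, -0.11], [-0.18, -0.25, 0.05], 1]]
[-0.18661755  0.05108848  0.04894199] 30.532813980287937
```

jog_arm([
  [[0, 0, 0], [0, 0, 0], 0.2],
  [[0, 0, 0], [0, 0, 0], 0],
  [[0, 0, 0], [0, 0, 0], 0],
  [[0, 0, -1.5], [0, 0, 0], 0],
  [[0, 0, -2.5], [0, 0, 0], 0],
  [[0, 0, -3], [0, 0, 0], 0],
  [[0, 0, -3], [0, 0, 0], 0.5],
  [[-0.5, 0, -1], [0, 0, 0], 1],
  [[0, 0, 0], [0, 0, 0], 1],
  [[0, 0, 0], [0, 0, 0], 1],
])

```text
clock: 6.8
position: [0.504, 0.0071, 0.1592]
tool_rot: [-3.14, -0.007, -0.116]
wrist_force: [-0.7, 0.2, -0.3]
gripper_width: 0.003
gripper_force: 0.0
```

```bash
python3 -c "
from h import *
print(env.read_state()['qpos'].round(3))
plan([-.11,-.002,.15],35,0,1)
c=cap('wrist','w2.png')"
```

```text
[-0.58   0.656  0.794  2.014 -0.691  0.754 -1.049]
t 6.8 stand [-0.1917  0.0496  0.1592] F [-0.7  0.2 -0.3] w 0.003 n 6
[[[1.36, 0.86, 0.16], [-0.01, 5.77, -0.01], 1], [[1.34, 0.86, 0.3], [-0.01, 5.77, -0.01], 1], [[1.3, 0.86, 0.43], [-0.01, 5.77, -0.01], 1], [[1.25, 0.86, 0.56], [-0.01, 5.77, -0.01], 1], [[1.19, 0.86, 0.68], [-0.01, 5.77, -0.01], 1], [[1.11, 0.86, 0.8], [-0.01, 5.77, -0.01], 1]]
```

View pics/w2.png

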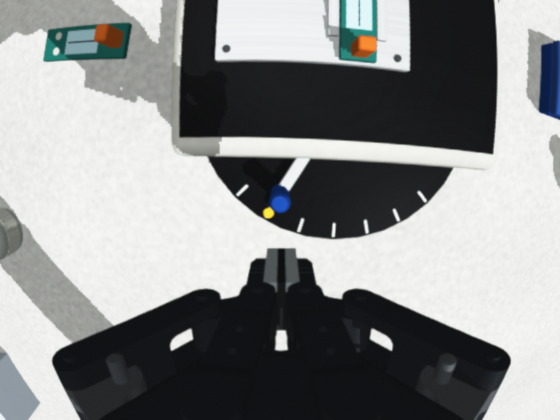

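jog_arm([
  [[1.2, 0.86, 0.0], [0, 5, 0], 1],
  [[1.2, 0.86, 0.1], [0, 5, 0], 1],
  [[1.2, 0.86, 0.2], [0, 5, 0], 1],
  [[1.2, 0.86, 0.3], [0, 5, 0], 1],
  [[1.1, 0.86, 0.4], [0, 5, 0], 1],
  [[1.1, 0.86, 0.6], [0, 5, 0], 1],
  [[0, 0, 0], [0, 0, 0], 1],
  [[0, 0, 0], [0, 0, 0], 1],
])

```text
clock: 7.52
position: [0.5908, -0.0541, 0.204]
tool_rot: [3.138, -0.446, -0.118]
wrist_force: [0.1, 1.0, -0.8]
gripper_width: 0.0
gripper_force: 0.0
```

```bash
python3 -c "
from h import *
print(env.read_state()['qpos'].round(3), env.read_state()['tool_rot'])
plan([-.1,-.002,.094],30,0,1)"
```

```text
[-0.351  0.487  0.519  2.148 -1.1    0.233 -0.585] [ 3.13811144 -0.44555271 -0.1181551 ]
t 7.5167 stand [-0.0984 -0.0012  0.204 ] F [ 0.1  1.  -0.8] w 0.0 n 4
[[[-1.22, 0.01, 2.47], [0.07, 1.12, -0.03], 1], [[-1.27, 0.01, 2.44], [0.07, 1.12, -0.03], 1], [[-1.32, 0.02, 2.42], [0.07, 1.12, -0.03], 1], [[-1.36, 0.02, 2.39], [0.07, 1.12, -0.03], 1]]
```

```bash
cat > k.py <<'E'
import numpy as np, itertools
from scipy.spatial.transform import Rotation as R
from scipy.optimize import least_squares
D=[([1.04620712,.62922646,.03843745,1.51830411,-.0269839,.99630251,-.01997887],(.28763,-.58225,.23049),(-3.13987,0,.4588)),
([-.245,.725,.624,2.051,-.797,.623,-.734],(.4961,-.0958,.0967),(-3.11,-.006,-.105)),
([-.351,.487,.519,2.148,-1.1,.233,-.585],(.5908,-.0541,.204),(3.138,-.4455,-.118)),
([-.58,.656,.794,2.014,-.691,.754,-1.049],(.504,.0071,.1592),(-3.14,-.007,-.116)),
([-.057,.668,.302,2.203,-1.099,.233,-.449],(.5034,-.0969,.0746),(-3.129,-.183,-.114))]
def fk(q,L,s=(-1,-1,-1,-1),off=0.):
    r=R.from_euler('z',s[0]*q[0]);p=np.array([0,0,L[0]])
    for ax,a,l in(('y',q[1],L[1]),('z',s[1]*q[2],0),('y',q[3],L[2]),('z',s[2]*q[4],0),('y',q[5],L[3]),('z',s[3]*q[6]+off,0)):
        r=r*R.from_euler(ax,a)
        if l: p=p+r.apply([0,0,l])
    return p,r
LO=np.array([-3.06,-.37,-1.25,.18,-1.1,.23,-2.94]);HI=np.array([3.06,2.12,1.32,2.47,4.24,1.98,2.94])
if __name__=='__main__':
    best=[]
    for s in itertools.product((1,-1),repeat=4):
      for off in(0,np.pi/2,np.pi,-np.pi/2):
        e=sum((fk(q,[.28,.42,.31,.3],s,off)[1].inv()*R.from_euler('xyz',t)).magnitude() for q,p,t in D); best.append((e,s,off))
    best.sort(key=lambda b:b[0]);print(best[:3])
    e,s,off=best[0]
    o=least_squares(lambda L:np.concatenate([fk(q,L,s,off)[0]-p for q,p,_ in D]),[.28,.42,.31,.3]);print(o.x,o.fun.reshape(-1,3).round(4))
E
python3 k.py
```

```text
[(0.0033110290137261028, (-1, -1, -1, -1), 1.5707963267948966), (1.8324266490293222, (1, 1, 1, 1), -1.5707963267948966), (2.746661576195512, (1, 1, 1, -1), 3.141592653589793)]
[0.40738454 0.52442535 0.41848897 0.36123487] [[ 0.0283  0.0042  0.0116]
 [-0.0082  0.0046 -0.0023]
 [ 0.0061  0.0115 -0.0035]
 [-0.0025 -0.0019 -0.0013]
 [-0.0079  0.0178 -0.0045]]
```

```bash
cat >> k.py <<'E'
def fk2(q,m):
    off=np.pi/2
    V=[(m[4],m[5],m[0]),(m[10],m[6],m[1]),(m[11],m[7],m[2]),(m[8],m[9],m[3])]
    r=R.from_euler('z',-q[0]);p=np.zeros(3)+r.apply(V[0])
    for i,(a,b) in enumerate(((q[1],-q[2]),(q[3],-q[4]),(q[5],-q[6]+off))):
        r=r*R.from_euler('y',a)*R.from_euler('z',b)
        p=p+(r*R.from_euler('z',-off) if i==2 else r).apply(V[i+1])
    return p,r
if __name__=='__main__':
    m0=np.r_[o.x,np.zeros(8)]
    o=least_squares(lambda m:np.concatenate([(fk2(q,m)[0]-p)*1000 for q,p,_ in D]+[(m-m0)*3]),m0);m=o.x;np.save('m.npy',m);print(m.round(3),(o.fun[:15].reshape(-1,3)).round(1))
    q0=np.load('q.npy')
    def tgt(sp,lean,phi):
        return R.from_euler('z',q0[2]).apply(sp)+[q0[0],q0[1],0], R.from_euler('z',q0[2]+np.radians(phi))*R.from_euler('x',np.pi)*R.from_euler('y',lean,degrees=True)
    rng=np.random.default_rng(0)
    for sp,lean,phi in (((-.06,0,.092),30,0),((-.06,0,.092),30,-35),((-.06,0,.092),30,35),((-.06,0,.092),25,-70),((.004,.09,.17),33,0),((.004,.137,.104),33,0),((.004,.137,.104),33,-35),((.004,.09,.17),33,-35)):
        P,Rt=tgt(sp,lean,phi);res=[]
        for flip in(0,np.pi):
          Rf=Rt*R.from_euler('z',flip)
          for k in range(25):
            x0=np.clip(np.array([rng.uniform(-1,1),.7,rng.uniform(-1,1),1.8,rng.uniform(-1,4),.7,rng.uniform(-2.5,2.5)]),LO+.02,HI-.02)
            g=lambda x:np.r_[(fk2(x,m)[0]-P)*10,(fk2(x,m)[1].inv()*Rf).as_rotvec()*3]
            z=least_squares(g,x0,bounds=(LO+.05,HI-.05),max_nfev=60)
            if z.cost<1e-5 : res.append((round(flip,1),*z.x.round(2)))
        print(sp,lean,phi,len(res));res.sort(key=lambda r:r[5]);[print('  ',r) for r in (res[::max(1,len(res)//5)])]
E
python3 k.py
```

```text
[(0.0033110290137261028, (-1, -1, -1, -1), 1.5707963267948966), (1.8324266490293222, (1, 1, 1, 1), -1.5707963267948966), (2.746661576195512, (1, 1, 1, -1), 3.141592653589793)]
[0.40738454 0.52442535 0.41848897 0.36123487] [[ 0.0283  0.0042  0.0116]
 [-0.0082  0.0046 -0.0023]
 [ 0.0061  0.0115 -0.0035]
 [-0.0025 -0.0019 -0.0013]
 [-0.0079  0.0178 -0.0045]]
[ 0.336  0.56   0.379  0.35  -0.002 -0.012 -0.014 -0.001 -0.    -0.001
  0.005 -0.001] [[-0.   0.   0. ]
 [ 0.1 -0.1  0. ]
 [ 0.   0.1  0. ]
 [-0.1 -0.  -0. ]
 [-0.  -0.  -0.1]]
(-0.06, 0, 0.092) 30 0 16
   (0, np.float64(0.51), np.float64(0.81), np.float64(-0.73), np.float64(2.17), np.float64(2.05), np.float64(0.59), np.float64(2.72))
   (3.1, np.float64(0.35), np.float64(0.74), np.float64(-0.48), np.float64(2.18), np.float64(2.24), np.float64(0.44), np.float64(-0.66))
   (3.1, np.float64(0.28), np.float64(0.72), np.float64(-0.37), np.float64(2.19), np.float64(2.35), np.float64(0.38), np.float64(-0.79))
   (3.1, np.float64(0.25), np.float64(0.72), np.float64(-0.32), np.float64(2.19), np.float64(2.4), np.float64(0.36), np.float64(-0
[... 5460 characters left out ...]
2), np.float64(-1.65))
   (0, np.float64(-0.7), np.float64(0.78), np.float64(0.64), np.float64(1.83), np.float64(0.15), np.float64(0.31), np.float64(-2.71))
   (3.1, np.float64(-0.42), np.float64(0.69), np.float64(0.18), np.float64(1.83), np.float64(0.9), np.float64(0.48), np.float64(-0.24))
   (0, np.float64(-0.38), np.float64(0.68), np.float64(0.11), np.float64(1.82), np.float64(0.95), np.float64(0.52), np.float64(2.87))
   (3.1, np.float64(-0.31), np.float64(0.68), np.float64(-0.0), np.float64(1.83), np.float64(1.05), np.float64(0.57), np.float64(-0.35))
   (3.1, np.float64(-0.09), np.float64(0.7), np.float64(-0.34), np.float64(1.82), np.float64(1.24), np.float64(0.76), np.float64(-0.47))
```

```bash
cat > p.py <<'E'
from h import *
from k import fk2,LO,HI
from scipy.optimize import least_squares
m=np.load('m.npy');q0=np.load('q.npy')
def tgt(sp,lean,phi,tw):
    return S(sp,q0)[0], R.from_euler('z',q0[2]+np.radians(phi))*R.from_euler('x',np.pi)*R.from_euler('yz',[lean,tw],degrees=True).as_matrix().__class__ and R.from_euler('z',q0[2]+np.radians(phi))*R.from_euler('x',np.pi)*R.from_euler('y',lean,degrees=True)*R.from_euler('z',tw,degrees=True)
def ik(P,Rt,nom,w=.02):
    g=lambda x:np.r_[(fk2(x,m)[0]-P)*10,(fk2(x,m)[1].inv()*Rt).as_rotvec()*3,(x-nom)*w]
    z=least_squares(g,np.clip(nom,LO+.06,HI-.06),bounds=(LO+.05,HI-.05)); return z.x,np.abs(g(z.x)[:6]).max()
def rows(poses):
    out=[]
    for (p,r),(p2,r2) in zip(poses,poses[1:]):
        out.append([np.round(r.inv().apply(p2-p)*100,1).tolist(),np.round((r.inv()*r2).as_rotvec(degrees=True),1).tolist(),1])
    return out
E
sed -i 's/^    return S(sp,q0).*$/    return S(sp,q0)[0], R.from_euler("z",q0[2]+np.radians(phi))*R.from_euler("x",np.pi)*R.from_euler("y",lean,degrees=True)*R.from_euler("z",tw,degrees=True)/' p.py
python3 - <<'E'
from p import *
st=env.read_state();qc=st['qpos'];print(fk2(qc,m)[0]-st['position'])
nom=np.array([-.15,.75,-.05,1.9,1.1,.7,-.5])
for tw in(130,180,-130,-50):
  for sp in((-.13,0,.15),(-.06,0,.092),(.004,.09,.17),(.004,.137,.1)):
    x,e=ik(*tgt(sp,30,-50,tw),nom);print(tw,sp,x.round(2),round(e,4))
x,e=ik(*tgt((-.13,0,.15),30,-50,130),nom)
N=20;P=[fk2(qc+(x-qc)*i/N,m) for i in range(N+1)]
for r in rows(P):print(r)
for p,r in P:
    a=inv(np.array([p-r.apply([0,0,1])*d for d in(0,.08,.15,.25,.35)]),q0);print(a[0].round(3),np.hypot(a[:,0]+.02,a[:,1]).round(2),a[:,2].round(2))
E
```

```text
[ 0.00016183 -0.00027898  0.00033171]
130 (-0.13, 0, 0.15) [-0.12  0.6  -0.19  2.12  1.22  0.65  0.09] 0.0001
130 (-0.06, 0, 0.092) [-0.11  0.76 -0.16  1.97  1.27  0.63  0.1 ] 0.0002
130 (0.004, 0.09, 0.17) [-0.12  0.74 -0.32  1.67  1.    0.91  0.4 ] 0.0003
130 (0.004, 0.137, 0.1) [-0.21  0.86 -0.29  1.65  1.05  0.88  0.27] 0.0002
180 (-0.13, 0, 0.15) [-0.22  0.59 -0.06  2.12  1.17  0.58 -0.74] 0.0001
180 (-0.06, 0, 0.092) [-0.19  0.75 -0.03  1.97  1.21  0.54 -0.73] 0.0001
180 (0.004, 0.09, 0.17) [-0.21  0.73 -0.18  1.67  0.91  0.84 -0.41] 0.0001
180 (0.004, 0.137, 0.1) [-0.29  0.85 -0.15  1.65  0.96  0.8  -0.55] 0.0001
-130 (-0.13, 0, 0.15) [-0.42  0.61  0.23  2.13  1.01  0.43 -1.47] 0.0005
-130 (-0.06, 0, 0.092) [-0.43  0.78  0.33  1.97  0.89  0.33 -1.34] 0.0005
-130 (0.004, 0.09, 0.17) [-0.33  0.73  0.01  1.67  0.77  0.75 -1.18] 0.0001
-130 (0.004, 0.137, 0.1) [-0.41  0.85  0.05  1.65  0.79  0.7  -1.3 ] 0.0001
-50 (-0.13, 0, 0.15) [-0.62  0.66  0.54  2.13  0.64  0.28 -2.5 ] 0.0018
-50 (-0.06, 0, 0.092) [-0.49  0.8   0.43  1.97  0.72  0.28 -2.57] 0.0019
-50 (0.004, 0.09, 0.17) [-0.
[... 1873 characters left out ...]
0.38 0.47]
[-0.222  0.018  0.128] [0.2  0.21 0.21 0.22 0.23] [0.13 0.21 0.28 0.37 0.47]
[-0.22   0.011  0.127] [0.2  0.21 0.21 0.22 0.23] [0.13 0.21 0.27 0.37 0.47]
[-0.215  0.005  0.128] [0.2  0.2  0.21 0.22 0.24] [0.13 0.21 0.27 0.37 0.47]
[-0.207 -0.001  0.13 ] [0.19 0.2  0.2  0.22 0.24] [0.13 0.21 0.27 0.37 0.46]
[-0.196 -0.005  0.132] [0.18 0.19 0.2  0.22 0.24] [0.13 0.21 0.27 0.37 0.46]
[-0.183 -0.008  0.135] [0.16 0.18 0.19 0.22 0.25] [0.14 0.21 0.27 0.37 0.46]
[-0.167 -0.008  0.139] [0.15 0.17 0.18 0.22 0.25] [0.14 0.21 0.28 0.37 0.46]
[-0.149 -0.005  0.144] [0.13 0.15 0.18 0.21 0.26] [0.14 0.22 0.28 0.37 0.45]
[-0.13  0.    0.15] [0.11 0.14 0.17 0.21 0.26] [0.15 0.22 0.28 0.37 0.45]
```

```bash
cat > go.py <<'E'
from p import *
def go(sp,lean,phi,tw,N,nom=None,k=10):
    st=env.read_state();qc=st['qpos'];print(st['clock'],'q',qc.round(2),'stand',inv(st['position'],q0)[0].round(4),'F',st['wrist_force'].round(1))
    x,e=ik(*tgt(sp,lean,phi,tw),qc if nom is None else np.array(nom));print('goal',x.round(2),e.round(4))
    for r in rows([fk2(qc+(x-qc)*i/N,m) for i in range(N+1)])[:k]: print(json.dumps(r),end=', ')
NOM=[-.15,.75,-.05,1.9,1.1,.7,-.1]
E
python3 -c "
from go import *
go((-.13,0,.15),30,-50,130,28,NOM)"
```

```text
7.5167 q [-0.35  0.49  0.52  2.15 -1.1   0.23 -0.59] stand [-0.0984 -0.0012  0.204 ] F [ 0.1  1.  -0.8]
goal [-0.16  0.6  -0.14  2.12  1.21  0.62  0.1 ] 0.0
[[-1.1, -0.9, 0.3], [0.8, -1.8, -6.5], 1], [[-1.0, -0.9, 0.3], [0.9, -1.7, -6.5], 1], [[-1.0, -0.9, 0.3], [0.9, -1.7, -6.5], 1], [[-0.9, -0.9, 0.3], [0.9, -1.7, -6.5], 1], [[-0.8, -0.9, 0.3], [0.9, -1.6, -6.5], 1], [[-0.7, -0.9, 0.3], [0.9, -1.6, -6.5], 1], [[-0.7, -0.8, 0.3], [0.9, -1.5, -6.5], 1], [[-0.6, -0.8, 0.3], [0.9, -1.5, -6.5], 1], [[-0.5, -0.7, 0.3], [0.9, -1.5, -6.5], 1], [[-0.5, -0.7, 0.3], [0.8, -1.5, -6.5], 1],
```

jog_arm([
  [[-1.1, -0.9, 0.3], [0.8, -1.8, -6.5], 1],
  [[-1.0, -0.9, 0.3], [0.9, -1.7, -6.5], 1],
  [[-1.0, -0.9, 0.3], [0.9, -1.7, -6.5], 1],
  [[-0.9, -0.9, 0.3], [0.9, -1.7, -6.5], 1],
  [[-0.8, -0.9, 0.3], [0.9, -1.6, -6.5], 1],
  [[-0.7, -0.9, 0.3], [0.9, -1.6, -6.5], 1],
  [[-0.7, -0.8, 0.3], [0.9, -1.5, -6.5], 1],
  [[-0.6, -0.8, 0.3], [0.9, -1.5, -6.5], 1],
  [[-0.5, -0.7, 0.3], [0.9, -1.5, -6.5], 1],
  [[-0.5, -0.7, 0.3], [0.8, -1.5, -6.5], 1],
])

```text
clock: 8.35
position: [0.5035, -0.0021, 0.1428]
tool_rot: [3.01, -0.037, 1.03]
wrist_force: [-0.2, -0.1, 0.8]
gripper_width: -0.003
gripper_force: 0.0
```

```bash
python3 -c "
from go import *
go((-.13,0,.15),30,-50,130,20,NOM)"
```

```text
8.35 q [-0.41  0.56  0.48  2.14 -0.53  0.42 -0.08] stand [-0.1912  0.0404  0.1428] F [-0.2 -0.1  0.8]
goal [-0.16  0.6  -0.14  2.12  1.21  0.62  0.1 ] 0.0
[[-0.5, -0.8, 0.3], [1.2, -1.5, -5.8], 1], [[-0.5, -0.8, 0.3], [1.1, -1.4, -5.8], 1], [[-0.5, -0.7, 0.3], [1.1, -1.4, -5.8], 1], [[-0.4, -0.6, 0.2], [1.0, -1.4, -5.8], 1], [[-0.4, -0.5, 0.2], [0.9, -1.4, -5.8], 1], [[-0.4, -0.4, 0.2], [0.8, -1.4, -5.8], 1], [[-0.4, -0.3, 0.2], [0.7, -1.4, -5.8], 1], [[-0.5, -0.2, 0.1], [0.6, -1.5, -5.8], 1], [[-0.5, -0.1, 0.1], [0.5, -1.5, -5.7], 1], [[-0.5, 0.0, 0.1], [0.4, -1.6, -5.7], 1],
```

Following the path well.

jog_arm([
  [[-0.5, -0.8, 0.3], [1.2, -1.5, -5.8], 1],
  [[-0.5, -0.8, 0.3], [1.1, -1.4, -5.8], 1],
  [[-0.5, -0.7, 0.3], [1.1, -1.4, -5.8], 1],
  [[-0.4, -0.6, 0.2], [1.0, -1.4, -5.8], 1],
  [[-0.4, -0.5, 0.2], [0.9, -1.4, -5.8], 1],
  [[-0.4, -0.4, 0.2], [0.8, -1.4, -5.8], 1],
  [[-0.4, -0.3, 0.2], [0.7, -1.4, -5.8], 1],
  [[-0.5, -0.2, 0.1], [0.6, -1.5, -5.8], 1],
  [[-0.5, -0.1, 0.1], [0.5, -1.5, -5.7], 1],
  [[-0.5, 0.0, 0.1], [0.4, -1.6, -5.7], 1],
])

```text
clock: 9.18
position: [0.4594, -0.0361, 0.1247]
tool_rot: [-3.011, 0.226, 2.043]
wrist_force: [0.1, -0.8, -0.3]
gripper_width: -0.002
gripper_force: 0.0
```

```bash
python3 -c "
from go import *
go((-.13,0,.15),30,-50,130,10,NOM)"
```

```text
9.1833 q [-0.49  0.62  0.47  2.13 -0.01  0.48  0.37] stand [-0.231   0.0015  0.1247] F [ 0.1 -0.8 -0.3]
goal [-0.16  0.6  -0.14  2.12  1.21  0.62  0.1 ] 0.0
[[-0.3, -0.5, 0.3], [1.4, -1.0, -5.8], 1], [[-0.4, -0.3, 0.2], [1.1, -1.2, -5.8], 1], [[-0.6, -0.1, 0.1], [0.8, -1.5, -5.7], 1], [[-0.7, 0.1, 0.0], [0.5, -1.8, -5.6], 1], [[-0.9, 0.3, -0.0], [0.2, -2.1, -5.5], 1], [[-1.2, 0.4, -0.1], [-0.1, -2.4, -5.4], 1], [[-1.4, 0.6, -0.2], [-0.3, -2.7, -5.2], 1], [[-1.6, 0.7, -0.3], [-0.5, -3.0, -5.0], 1], [[-1.8, 0.8, -0.4], [-0.7, -3.4, -4.8], 1], [[-2.1, 0.9, -0.5], [-0.9, -3.7, -4.6], 1],
```

jog_arm([
  [[-0.3, -0.5, 0.3], [1.4, -1.0, -5.8], 1],
  [[-0.4, -0.3, 0.2], [1.1, -1.2, -5.8], 1],
  [[-0.6, -0.1, 0.1], [0.8, -1.5, -5.7], 1],
  [[-0.7, 0.1, 0.0], [0.5, -1.8, -5.6], 1],
  [[-0.9, 0.3, 0.0], [0.2, -2.1, -5.5], 1],
  [[-1.2, 0.4, -0.1], [-0.1, -2.4, -5.4], 1],
  [[-1.4, 0.6, -0.2], [-0.3, -2.7, -5.2], 1],
  [[-1.6, 0.7, -0.3], [-0.5, -3.0, -5.0], 1],
  [[-1.8, 0.8, -0.4], [-0.7, -3.4, -4.8], 1],
  [[-2.1, 0.9, -0.5], [-0.9, -3.7, -4.6], 1],
])

```text
clock: 10.02
position: [0.5573, -0.0502, 0.149]
tool_rot: [-2.722, 0.328, 3.095]
wrist_force: [1.0, -0.6, -0.8]
gripper_width: 0.003
gripper_force: 0.0
```

```bash
python3 -c "
from go import *
go((-.11,-.002,.096),30,-50,130,5)
c=cap('wrist','w3.png')
for n,P in (('chk',[[-.079,0,.09],[-.069,0,.108],[-.111,-.002,.096]]),): pass"
```

```text
10.0167 q [-0.66  0.67  0.59  2.13  0.56  0.26  0.71] stand [-0.1321 -0.0011  0.149 ] F [ 1.  -0.6 -0.8]
goal [-0.48  0.74  0.36  2.11  1.09  0.28  0.17] 0.001
[[0.1, 0.2, 1.1], [0.4, 0.3, -0.1], 1], [[0.0, 0.3, 1.1], [0.2, 0.1, -0.1], 1], [[-0.0, 0.4, 1.1], [-0.0, -0.0, -0.0], 1], [[-0.1, 0.5, 1.1], [-0.2, -0.1, 0.0], 1], [[-0.1, 0.6, 1.0], [-0.5, -0.2, 0.1], 1],
```

View pics/w3.png

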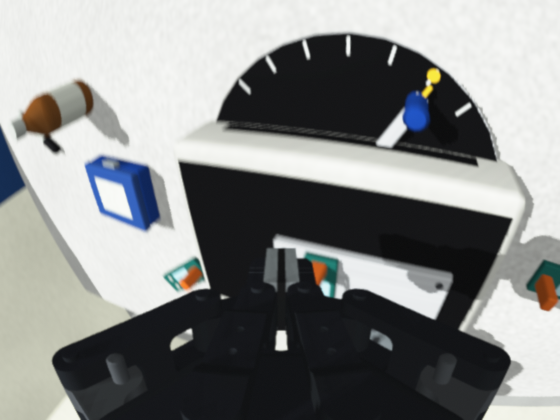

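```bash
python3 - <<'E'
from p import *
qc=env.read_state()['qpos']
for lean,phi in((30,-50),(25,-70),(30,-70),(30,-90),(25,-90)):
  for tw in(130,phi+180,160):
    x=qc;o=[]
    for sp in((-.12,0,.13),(-.1,0,.094),(-.06,0,.092),(-.1,.05,.19),(.004,.09,.17),(.004,.137,.1)):
        for k in (.5,1):
            P,Rt=tgt(sp,lean,phi,tw); x,e=ik(P,Rt,x)
        o.append((x[2].round(2),x[4].round(2),x[5].round(2),x[6].round(2),round(e,3)))
    print(lean,phi,tw,[tuple(float(v) for v in t) for t in o[2:]])
E
```

```text
30 -50 130 [(0.28, 0.97, 0.36, 0.34, 0.0), (0.16, 0.8, 0.6, 0.47, 0.0), (0.09, 0.71, 0.72, 0.61, 0.0), (0.12, 0.73, 0.66, 0.49, 0.0)]
30 -50 130 [(0.28, 0.97, 0.36, 0.34, 0.0), (0.16, 0.8, 0.6, 0.47, 0.0), (0.09, 0.71, 0.72, 0.61, 0.0), (0.12, 0.73, 0.66, 0.49, 0.0)]
30 -50 160 [(0.28, 0.97, 0.36, -0.19, 0.0), (0.16, 0.8, 0.6, -0.05, 0.0), (0.09, 0.71, 0.72, 0.08, 0.0), (0.12, 0.73, 0.66, -0.04, 0.0)]
25 -70 130 [(0.4, 0.29, 0.54, 0.7, 0.0), (0.42, 0.28, 0.73, 0.67, 0.0), (0.36, 0.23, 0.88, 0.73, 0.0), (0.36, 0.21, 0.83, 0.65, 0.0)]
25 -70 110 [(0.33, 0.39, 0.56, 0.96, 0.0), (0.32, 0.37, 0.76, 0.95, 0.0), (0.27, 0.31, 0.9, 1.02, 0.0), (0.27, 0.3, 0.84, 0.93, 0.0)]
25 -70 160 [(0.52, 0.11, 0.52, 0.34, 0.0), (0.57, 0.14, 0.71, 0.29, 0.0), (0.51, 0.08, 0.87, 0.32, 0.0), (0.5, 0.05, 0.81, 0.25, 0.0)]
30 -70 130 [(0.48, 0.33, 0.53, 0.62, 0.0), (0.5, 0.32, 0.73, 0.61, 0.0), (0.44, 0.26, 0.88, 0.68, 0.0), (0.43, 0.24, 0.84, 0.6, 0.0)]
30 -70 110 [(0.41, 0.44, 0.55, 0.87, 0.0), (0.4, 0.41, 0.75, 0.87, 0.0), (0.35, 0.35, 0.9, 0.96, 0.0), (0.34, 0.33, 0.86, 0.88, 0.0)]
30 -70 160 [(0.6, 0.14, 
[... 217 characters left out ...]
 0.09, 1.11, 0.43, 0.0)]
30 -90 90 [(0.34, 0.32, 0.83, 1.04, 0.0), (0.34, 0.31, 1.0, 1.02, 0.0), (0.31, 0.27, 1.17, 1.09, 0.0), (0.3, 0.24, 1.13, 1.02, 0.0)]
30 -90 160 [(0.62, 0.01, 0.79, 0.09, 0.0), (0.67, 0.04, 0.96, 0.05, 0.0), (0.63, -0.0, 1.14, 0.07, 0.0), (0.6, -0.04, 1.11, -0.0, 0.0)]
25 -90 130 [(0.44, 0.12, 0.77, 0.54, 0.0), (0.47, 0.14, 0.94, 0.5, 0.0), (0.43, 0.09, 1.11, 0.53, 0.0), (0.42, 0.06, 1.06, 0.46, 0.0)]
25 -90 90 [(0.29, 0.29, 0.79, 1.1, 0.0), (0.29, 0.28, 0.97, 1.07, 0.0), (0.26, 0.24, 1.13, 1.12, 0.0), (0.25, 0.22, 1.08, 1.05, 0.0)]
25 -90 160 [(0.57, -0.02, 0.76, 0.14, 0.0), (0.62, 0.01, 0.93, 0.09, 0.0), (0.58, -0.03, 1.11, 0.1, 0.0), (0.55, -0.07, 1.06, 0.03, 0.0)]
```

```bash
python3 -c "
from go import *
go((-.115,-.003,.095),30,-70,110,8)"
```

```text
10.0667 q [-0.66  0.67  0.59  2.13  0.56  0.25  0.71] stand [-0.1293  0.0015  0.1499] F [1.5 2.4 0.2]
goal [-0.55  0.8   0.45  1.97  0.47  0.47  0.8 ] 0.0001
[[-0.0, 0.1, 0.7], [0.8, 1.0, -0.3], 1], [[0.0, 0.2, 0.7], [0.7, 1.0, -0.3], 1], [[0.0, 0.2, 0.7], [0.7, 1.1, -0.3], 1], [[0.0, 0.2, 0.7], [0.6, 1.1, -0.3], 1], [[0.1, 0.2, 0.7], [0.6, 1.2, -0.3], 1], [[0.1, 0.3, 0.7], [0.6, 1.2, -0.3], 1], [[0.1, 0.3, 0.7], [0.5, 1.2, -0.3], 1], [[0.1, 0.3, 0.7], [0.5, 1.3, -0.3], 1],
```

jog_arm([
  [[0, 0.1, 0.7], [0.8, 1.0, -0.3], 1],
  [[0, 0.2, 0.7], [0.7, 1.0, -0.3], 1],
  [[0, 0.2, 0.7], [0.7, 1.1, -0.3], 1],
  [[0, 0.2, 0.7], [0.6, 1.1, -0.3], 1],
  [[0.1, 0.2, 0.7], [0.6, 1.2, -0.3], 1],
  [[0.1, 0.3, 0.7], [0.6, 1.2, -0.3], 1],
  [[0.1, 0.3, 0.7], [0.5, 1.2, -0.3], 1],
  [[0.1, 0.3, 0.7], [0.5, 1.3, -0.3], 1],
  [[0, 0, 0], [0, 0, 0], 1],
])

```text
clock: 10.82
position: [0.5689, -0.0598, 0.0915]
tool_rot: [-2.645, 0.168, 3.053]
wrist_force: [0.3, 0.5, 0.8]
gripper_width: -0.004
gripper_force: 0.0
```

```bash
python3 -c "
from go import *
go((-.073,-.003,.094),30,-70,110,8)
print();R0=R.from_euler('xyz',env.read_state()['tool_rot']);print('tool axes in stand',(R.from_euler('z',-q0[2])*R0).as_matrix().round(2).tolist())"
```

```text
10.8167 q [-0.53  0.81  0.44  1.96  0.48  0.47  0.78] stand [-0.1195 -0.0094  0.0915] F [0.3 0.5 0.8]
goal [-0.48  0.83  0.4   1.85  0.47  0.53  0.84] 0.0
[[-0.6, 0.1, 0.0], [-0.0, -0.1, -0.1], 1], [[-0.6, 0.1, 0.0], [-0.0, -0.1, -0.1], 1], [[-0.6, 0.1, 0.0], [-0.0, -0.1, -0.1], 1], [[-0.6, 0.1, 0.0], [-0.0, -0.1, -0.1], 1], [[-0.5, 0.1, 0.0], [-0.0, -0.1, -0.1], 1], [[-0.5, 0.0, 0.0], [-0.0, -0.1, -0.1], 1], [[-0.5, 0.0, 0.0], [-0.0, -0.1, -0.1], 1], [[-0.5, 0.0, 0.0], [-0.0, -0.1, -0.1], 1], 
tool axes in stand [[-0.99, 0.06, 0.16], [-0.03, 0.88, -0.47], [-0.17, -0.47, -0.87]]
```

jog_arm([
  [[0, 0, -0.5], [0, 0, 0], 1],
  [[-0.6, 0.1, 0], [0, 0, 0], 1],
  [[-0.6, 0.1, 0], [0, 0, 0], 1],
  [[-0.6, 0.1, 0], [0, 0, 0], 1],
  [[-0.6, 0.1, 0], [0, 0, 0], 1],
  [[-0.5, 0, 0], [0, 0, 0], 1],
  [[-0.4, 0, 0], [0, 0, 0], 1],
  [[-0.4, 0, 0], [0, 0, 0], 1],
  [[-0.4, 0, 0], [0, 0, 0], 1],
  [[0, 0, 0], [0, 0, 0], 1],
])

```text
clock: 11.65
position: [0.6106, -0.0579, 0.1036]
tool_rot: [-2.645, 0.173, 3.054]
wrist_force: [0.2, 0.2, -0.7]
gripper_width: -0.001
gripper_force: 0.0
```

```bash
python3 -c "
from go import *
go((-.066,-.003,.097),30,-70,110,4)
c=cap('top','t3.png')['pixels'];s=cap('scene')['pixels']
A=cv2.resize(c[150:265,245:355],None,fx=3.4,fy=3.4,interpolation=2);B=cv2.resize(s[200:285,180:305],None,fx=3.4,fy=3.4,interpolation=2)
o=np.zeros((400,800,3),np.uint8);o[:A.shape[0],:A.shape[1]]=A;o[:B.shape[0],375:375+B.shape[1]]=B[:,:425];cv2.imwrite('pics/m3.png',o[:,:,::-1])"
```

```text
11.65 q [-0.49  0.81  0.4   1.85  0.46  0.56  0.84] stand [-0.0783 -0.0027  0.1036] F [ 0.2  0.2 -0.7]
goal [-0.47  0.83  0.39  1.83  0.46  0.55  0.85] 0.0
[[-0.2, 0.0, 0.2], [-0.0, -0.1, -0.2], 1], [[-0.2, 0.0, 0.2], [-0.0, -0.1, -0.2], 1], [[-0.2, 0.0, 0.2], [-0.0, -0.1, -0.2], 1], [[-0.2, 0.0, 0.2], [-0.0, -0.1, -0.2], 1],
```

View pics/m3.png

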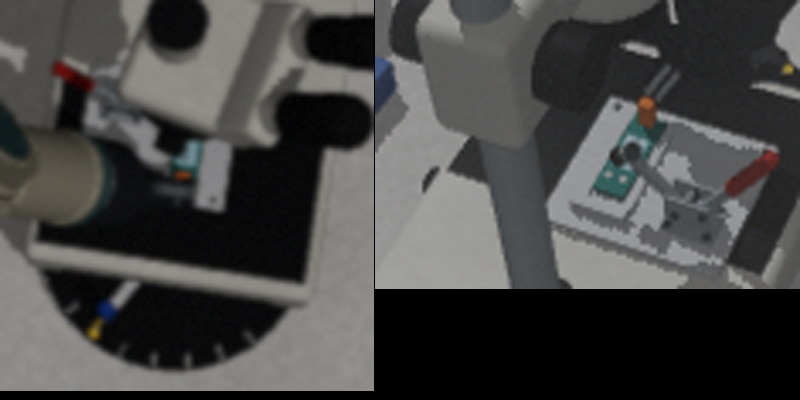

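jog_arm([
  [[-0.2, 0, 0.2], [0, 0, 0], 1],
  [[-0.2, 0, 0.2], [0, 0, 0], 1],
  [[-0.2, 0, 0.2], [0, 0, 0], 1],
  [[-0.3, 0, 0.05], [0, 0, 0], 1],
  [[0, 0, 0], [0, 0, 0], 1],
  [[0, 0, 0], [0, 0, 0], 1],
])

```text
clock: 12.25
position: [0.6194, -0.0618, 0.0992]
tool_rot: [-2.645, 0.172, 3.054]
wrist_force: [0.1, -0.9, -0.4]
gripper_width: -0.001
gripper_force: 0.0
```

```bash
python3 -c "
from go import *
go((-.06,-.003,.097),30,-70,110,3)
a=cap('scene')['pixels'][205:260,235:290].astype(int)
M=(a[:,:,0]>150)&(a[:,:,1]<130)&(a[:,:,2]<90);v,u=np.nonzero(M);print(u.mean()+235,v.mean()+205,v.min()+205,u.size)
a=cv2.cvtColor(cv2.imread('pics/s0.png'),4).astype(int)[205:260,235:290];M=(a[:,:,0]>150)&(a[:,:,1]<130)&(a[:,:,2]<90);v,u=np.nonzero(M);print(u.mean()+235,v.mean()+205,v.min()+205,u.size)
c=cap('scene');print(proj(c,S([[-.0735,-.003,.1],[-.051,-.003,.1]],q0)))"
```

```text
12.25 q [-0.47  0.83  0.39  1.83  0.46  0.56  0.85] stand [-0.0691 -0.0055  0.0992] F [ 0.1 -0.9 -0.4]
goal [-0.47  0.83  0.39  1.82  0.46  0.56  0.86] 0.0
[[-0.2, 0.1, 0.1], [-0.0, -0.1, -0.3], 1], [[-0.2, 0.1, 0.1], [-0.0, -0.1, -0.3], 1], [[-0.2, 0.1, 0.1], [-0.0, -0.1, -0.3], 1], 257.5 232.33333333333334 232 6
260.3333333333333 226.66666666666666 226 3
[[260.84352334 228.40844799]
 [257.42039039 234.82759196]]
```

jog_arm([
  [[-0.2, 0.1, 0.05], [0, 0, 0], 1],
  [[-0.2, 0.1, 0.05], [0, 0, 0], 1],
  [[-0.1, 0, 0], [0, 0, 0], 1],
  [[0, 0, 0], [0, 0, 0], 1],
])

```text
clock: 12.68
position: [0.6211, -0.0615, 0.0978]
tool_rot: [-2.643, 0.166, 3.051]
wrist_force: [-7.5, 2.2, 4.6]
gripper_width: -0.002
gripper_force: 4.0
```

jog_arm([
  [[-0.15, 0, 0.03], [0, 0, 0], 1],
  [[0, 0, 0], [0, 0, 0], 1],
  [[0, 0, 0], [0, 0, 0], 1],
])

```text
clock: 12.93
position: [0.6211, -0.0618, 0.0976]
tool_rot: [-2.642, 0.164, 3.05]
wrist_force: [-10.7, 3.1, 6.5]
gripper_width: 0.004
gripper_force: 5.6
```

```bash
python3 -c "
from go import *
go((-.06,-.003,.097),30,-70,110,3)"
```

```text
12.9333 q [-0.47  0.83  0.39  1.81  0.45  0.58  0.85] stand [-0.0674 -0.0053  0.0976] F [-10.7   3.1   6.5]
goal [-0.47  0.83  0.39  1.82  0.46  0.56  0.86] 0.0
[[-0.2, 0.0, 0.0], [-0.1, -0.3, -0.2], 1], [[-0.2, 0.0, 0.0], [-0.1, -0.3, -0.2], 1], [[-0.2, 0.0, 0.0], [-0.1, -0.3, -0.2], 1],
```

jog_arm([
  [[0.4, 0, 0], [0, 0, 0], 1],
  [[0.8, 0, -0.3], [0, 0, 0], 1],
  [[1.5, 0, -1.5], [0, 0, 0], 1],
  [[1, 0.5, -2.5], [0, 0, 0], 1],
  [[0, 0.5, -3], [0, 0, 0], 1],
  [[0, 0.5, -3], [0, 0, 0], 1],
  [[0, 0, 0], [0, 0, 0], 1],
  [[0, 0, 0], [0, 0, 0], 1],
])

```text
clock: 13.6
position: [0.582, 0.0072, 0.1752]
tool_rot: [-2.648, 0.175, 3.057]
wrist_force: [-0.0, 0.3, -0.3]
gripper_width: -0.001
gripper_force: 0.0
```

```bash
python3 -c "
from go import *
go((.004,.083,.178),30,-70,110,8)
c=cap('scene');a=c['pixels'][205:260,235:290].astype(int)
M=(a[:,:,0]>150)&(a[:,:,1]<130)&(a[:,:,2]<90);v,u=np.nonzero(M);print(u.mean()+235,v.mean()+205)
b=cap('top')['pixels'];s=c['pixels']
A=cv2.resize(b[150:265,245:355],None,fx=3.4,fy=3.4,interpolation=2);B=cv2.resize(s[200:285,180:305],None,fx=3.4,fy=3.4,interpolation=2)
o=np.zeros((400,800,3),np.uint8);o[:A.shape[0],:A.shape[1]]=A;o[:B.shape[0],375:375+B.shape[1]]=B[:,:425];cv2.imwrite('pics/m4.png',o[:,:,::-1])"
```

```text
13.6 q [-0.61  0.68  0.39  1.85  0.42  0.73  0.82] stand [-0.1142  0.0587  0.1752] F [-0.   0.3 -0.3]
goal [-0.5   0.81  0.33  1.5   0.36  0.91  0.96] 0.0001
[[-1.6, 0.4, 0.1], [0.1, -0.1, -0.1], 1], [[-1.5, 0.3, 0.1], [0.1, -0.1, -0.1], 1], [[-1.5, 0.3, 0.1], [0.0, -0.1, -0.1], 1], [[-1.5, 0.3, 0.1], [0.0, -0.0, -0.1], 1], [[-1.4, 0.3, 0.1], [-0.0, -0.0, -0.1], 1], [[-1.4, 0.3, 0.1], [-0.0, 0.0, -0.1], 1], [[-1.4, 0.3, 0.1], [-0.1, 0.0, -0.1], 1], [[-1.3, 0.2, 0.1], [-0.1, 0.0, -0.1], 1], 257.2857142857143 232.42857142857142
```

View pics/m4.png

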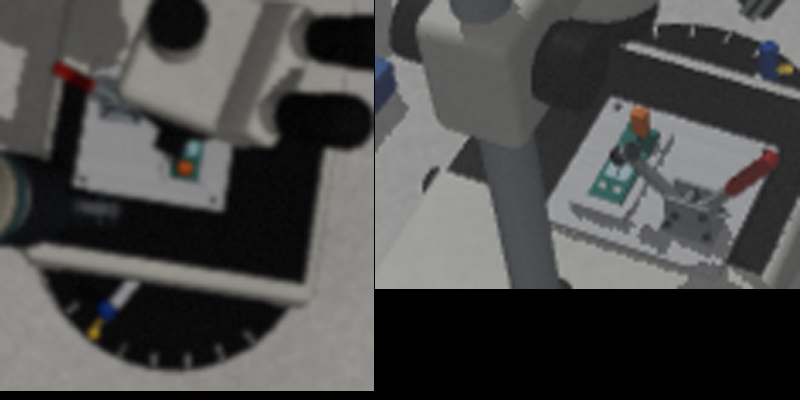

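jog_arm([
  [[-1.6, 0.3, 0], [0, 0, 0], 1],
  [[-1.5, 0.3, 0], [0, 0, 0], 1],
  [[-1.5, 0.3, 0.1], [0, 0, 0], 1],
  [[-1.5, 0.3, 0.1], [0, 0, 0], 1],
  [[-1.4, 0.3, 0.2], [0, 0, 0], 1],
  [[-1.4, 0.3, 0.2], [0, 0, 0], 1],
  [[-1.4, 0.3, 0.2], [0, 0, 0], 1],
  [[-1.2, 0.2, 0.3], [0, 0, 0], 1],
  [[0, 0, 0], [0, 0, 0], 1],
  [[0, 0, 0], [0, 0, 0], 1],
])

```text
clock: 14.53
position: [0.6977, 0.0081, 0.1719]
tool_rot: [-2.643, 0.169, 3.052]
wrist_force: [0.4, 0.3, -0.6]
gripper_width: 0.006
gripper_force: 0.0
```

```bash
python3 -c "
from go import *
go((.004,.083,.178),30,-70,110,2)
st=env.read_state();R0=R.from_euler('xyz',st['tool_rot']);p=inv(st['position'],q0)[0];print();print((R.from_euler('z',-q0[2])*R0).as_matrix().round(2).tolist())
W=[p]
for th in (.9,.7,.5,.35,.2,.1,0,-.03):
    r=.062;o=.0055+.010*np.sin(max(th,0))
    W.append(np.array([.004,.076+r*np.cos(th)-o*np.sin(th),.1+r*np.sin(th)+o*np.cos(th)]))
for a,b in zip(W,W[1:]): print(b.round(3),(R0.inv().apply(S(b,q0)[0]-S(a,q0)[0])*100).round(2).tolist())"
```

```text
14.5333 q [-0.49  0.82  0.33  1.51  0.36  0.9   0.95] stand [0.0006 0.0729 0.1719] F [ 0.4  0.3 -0.6]
goal [-0.5   0.81  0.33  1.5   0.37  0.91  0.96] 0.0
[[-0.2, 0.2, -0.5], [-0.1, -0.3, -0.4], 1], [[-0.2, 0.2, -0.5], [-0.1, -0.3, -0.4], 1], 
[[-0.99, 0.06, 0.16], [-0.03, 0.88, -0.47], [-0.17, -0.47, -0.87]]
[0.004 0.104 0.157] [-0.16, 3.47, -0.12]
[0.004 0.116 0.149] [0.1, 1.39, 0.12]
[0.004 0.125 0.139] [0.15, 1.34, 0.43]
[0.004 0.131 0.13 ] [0.14, 0.93, 0.52]
[0.004 0.135 0.12 ] [0.16, 0.83, 0.67]
[0.004 0.137 0.113] [0.11, 0.49, 0.52]
[0.004 0.138 0.106] [0.12, 0.42, 0.57]
[0.004 0.138 0.104] [0.03, 0.1, 0.15]
```

jog_arm([
  [[0, 0.9, 0], [0, 0, 0], 1],
  [[0, 0.9, 0], [0, 0, 0], 1],
  [[-0.1, 0.8, 0], [0, 0, 0], 1],
  [[-0.1, 0.8, 0], [0, 0, 0], 1],
  [[0, 0.7, 0.05], [0, 0, 0], 1],
  [[0.1, 0.7, 0.1], [0, 0, 0], 1],
  [[0.1, 0.7, 0.2], [0, 0, 0], 1],
  [[0.1, 0.6, 0.2], [0, 0, 0], 1],
  [[0, 0, 0], [0, 0, 0], 1],
])

```text
clock: 15.28
position: [0.7075, 0.063, 0.1381]
tool_rot: [-2.647, 0.17, 3.056]
wrist_force: [0.1, 0.8, 0.2]
gripper_width: 0.001
gripper_force: 0.0
```

```bash
python3 -c "
from go import *
go((.004,.131,.130),30,-70,110,2)
c=cap('scene')['pixels'];B=cv2.resize(c[200:290,170:310],None,fx=5,fy=5,interpolation=2);cv2.imwrite('pics/s5.png',B[:,:,::-1])"
```

```text
15.2833 q [-0.54  0.89  0.32  1.45  0.34  0.92  0.89] stand [0.004  0.1286 0.1381] F [0.1 0.8 0.2]
goal [-0.55  0.9   0.32  1.46  0.35  0.9   0.89] 0.0
[[0.1, 0.2, 0.3], [0.0, -0.2, -0.3], 1], [[0.1, 0.2, 0.3], [0.0, -0.2, -0.3], 1],
```

View pics/s5.png

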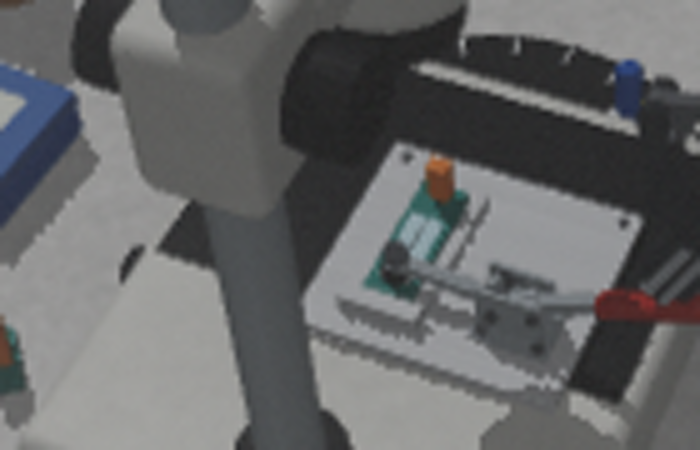

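jog_arm([
  [[0.06, 0.25, 0.3], [0, 0, 0], 1],
  [[0.06, 0.25, 0.3], [0, 0, 0], 1],
  [[0.06, 0.22, 0.3], [0, 0, 0], 1],
  [[0.06, 0.22, 0.3], [0, 0, 0], 1],
  [[0.06, 0.22, 0.3], [0, 0, 0], 1],
  [[0, 0, 0], [0, 0, 0], 1],
])

```text
clock: 15.83
position: [0.7079, 0.0637, 0.1198]
tool_rot: [-2.645, 0.171, 3.054]
wrist_force: [-0.2, 0.7, -0.2]
gripper_width: 0.003
gripper_force: 0.2
```

jog_arm([
  [[0.06, 0.2, 0.3], [0, 0, 0], 1],
  [[0.06, 0.2, 0.3], [0, 0, 0], 1],
  [[0, 0, 0], [0, 0, 0], 1],
  [[0, 0, 0], [0, 0, 0], 1],
])

```text
clock: 16.17
position: [0.708, 0.0638, 0.113]
tool_rot: [-2.645, 0.171, 3.054]
wrist_force: [-0.9, -0.3, 0.7]
gripper_width: -0.001
gripper_force: 0.0
```

jog_arm([
  [[0.06, 0.18, 0.3], [0, 0, 0], 1],
  [[0.06, 0.18, 0.3], [0, 0, 0], 1],
  [[0, 0, 0], [0, 0, 0], 1],
  [[0, 0, 0], [0, 0, 0], 1],
])

```text
clock: 16.5
position: [0.7092, 0.064, 0.1084]
tool_rot: [-2.644, 0.174, 3.054]
wrist_force: [-1.7, 1.5, 8.5]
gripper_width: 0.002
gripper_force: 4.3
```

```bash
python3 -c "
from go import *
go((.004,.131,.130),30,-70,110,2)
a=cap('scene');c=a['pixels']
p=proj(a,S([[.004,.166,.1],[.004,.166-.09*.01,.109],[.004,.076,.1]],q0));print(p, (p-[170,200])*5)
B=cv2.resize(c[200:290,170:310],None,fx=5,fy=5,interpolation=2);cv2.imwrite('pics/s6.png',B[:,:,::-1])"
```

```text
16.5 q [-0.55  0.93  0.33  1.46  0.34  0.87  0.87] stand [0.0056 0.1298 0.1084] F [-1.7  1.5  8.5]
goal [-0.55  0.9   0.32  1.46  0.35  0.9   0.89] 0.0
[[-0.1, -0.5, -1.0], [-0.1, -0.2, -0.4], 1], [[-0.1, -0.6, -1.0], [-0.1, -0.2, -0.4], 1], [[315.77919462 271.01786716]
 [315.59333046 268.62956912]
 [279.32410591 260.30041141]] [[728.89597308 355.08933578]
 [727.96665231 343.14784558]
 [546.62052956 301.50205704]]
```

View pics/s6.png

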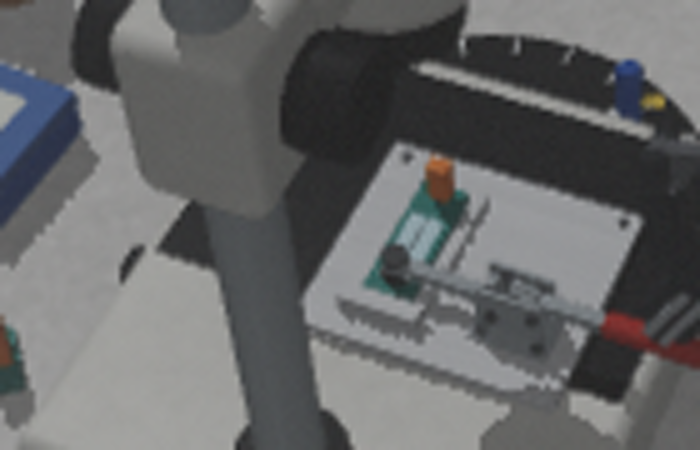

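jog_arm([
  [[0.05, 0.15, 0.25], [0, 0, 0], 1],
  [[0, 0, 0], [0, 0, 0], 1],
  [[0, 0, 0], [0, 0, 0], 1],
])

```text
clock: 16.8
position: [0.7094, 0.064, 0.1078]
tool_rot: [-2.643, 0.175, 3.054]
wrist_force: [-6.5, 3.2, 19.9]
gripper_width: -0.0
gripper_force: 10.1
```

jog_arm([
  [[0, -0.3, -0.6], [0, 0, 0], 1],
  [[0, -0.2, -1.5], [0, 0, 0], 1],
  [[0, 0, -2.5], [0, 0, 0], 1],
  [[0.5, 0, -3], [0, 0, 0], 1],
  [[1.5, 0, -3], [0, 0, 0], 1],
  [[2.5, 0, -2], [0, 0, 0], 1],
  [[2.5, 0, 0], [0, 0, 0], 1],
  [[2.5, 0, 0], [0, 0, 0], 1],
  [[0, 0, 0], [0, 0, 0], 1],
  [[0, 0, 0], [0, 0, 0], 1],
])

```text
clock: 17.63
position: [0.5998, 0.1306, 0.1988]
tool_rot: [-2.645, 0.171, 3.056]
wrist_force: [0.6, 0.1, -0.2]
gripper_width: -0.001
gripper_force: 0.0
```

```bash
python3 -c "
from h import *
q=np.load('q.npy');s=env.read_state();print(s['clock'],inv(s['position'],q),s['wrist_force'])
a=cap('scene');c=a['pixels'];b=cap('top')['pixels']
A=cv2.resize(b[150:265,245:355],None,fx=3.4,fy=3.4,interpolation=2);B=cv2.resize(c[205:290,220:330],None,fx=3.8,fy=3.8,interpolation=2)
o=np.zeros((400,800,3),np.uint8);o[:A.shape[0],:A.shape[1]]=A;o[:B.shape[0],380:380+B.shape[1]]=B[:,:420];cv2.imwrite('pics/m7.png',o[:,:,::-1])
P=[[.004,.076+.09*np.cos(t),.1+.09*np.sin(t)] for t in(0,.14,.3)];print((proj(a,S(P,q))-[220,205])*3.8+[380,0])"
```

```text
17.6333 [[-0.1107361   0.18329955  0.19876175]] [ 0.62612184  0.12741598 -0.1799025 ]
[[743.96093954 250.86789519]
 [743.5691693  238.34463387]
 [739.66429858 223.06537148]]
```

View pics/m7.png

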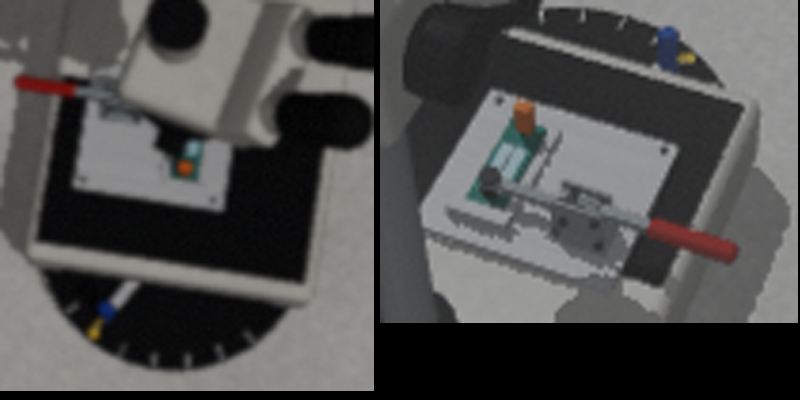

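```bash
python3 -c "
from h import *
q=np.load('q.npy');b=cap('top')
for u,v,z in((276.5,241.2,.066),(272.6,247,.03)):
    k=inv(atz(b,u,v,z),q)[0];print(np.degrees(np.arctan2(k[1],-.1-k[0])))
a=cap('scene')['pixels'][205:260,235:290].astype(int)
M=(a[:,:,0]>150)&(a[:,:,1]<130)&(a[:,:,2]<90);v,u=np.nonzero(M);print(u.mean()+235,v.mean()+205)
print(env.hand_in())"
```

```text
29.498288526440504
30.473989485015
257.2857142857143 232.42857142857142
the job is handed in; nothing more can be done
None
```

I handed the job in at about 18 s with all three parts done. The cartridge is home against its stop, the clamp handle is down over centre with the pad on the cartridge, and the light lever reads about 30° on the camera. The head and bystanders were left alone, and the verdict itself was not shown.

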